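# Release and push back the cover of a dry bath

### The job

Open the dry bath on the bench: with the fingertips, press the snap tab in front of its cover fully down, then push the cover over the tab, off its seat, until none of the tube wells is covered any more. Only press and push: do not lift the cover, and leave the bottle, the tube rack and the tip box where they stand.

Things in the scene. Friction and masses are not known exactly. Their poses are not given: they have to be found in the camera images.
- dry_bath: White block heater for tubes, fixed to the bench, 320 mm along its y, x from -115 (sloping key panel) to +75 mm. Origin: centre of the underside, on the bench, below the middle of the cover's track; z up. Flat deck 85 mm above the bench. The cover slides along the dry bath's +y only. Behind the cover the deck is free from y = -112 to -160 mm; between the two back stops from y = -103 mm.
- seat (a point): Centre of the well opening, at deck height: x = 0, y = -50 mm in the dry bath's frame; opening 68 (x) by 70 mm (y). The cover rests on two runners 6 mm above the deck at x = +-42 mm. Over the seat (y -100 to 0 mm) side walls 28.5 mm above the deck carry lips over the cover's top edges, 87 mm free between them. Back stops: 10 mm high, x beyond +-39.5 mm, y about -108 mm.
- end_stop (a point): Middle of the foot of the end stop's face, at deck height: x = 0, y = 119 mm in the dry bath's frame. The stop is a bar across the track, 16 mm high. Between seat and end stop the track has side guides 14 mm high, inner faces at x = +-49.5 mm, no lips.
- cover: Loose flat grey plastic cover over the wells, 96 (x) by 100 (y) by 16 mm (z), about 0.16 kg. Origin: centre of its underside, 6 mm above the deck; axes parallel to the dry bath's. Starts on its seat at y = -50 mm (within 2 mm) in the dry bath's frame. No well is covered when its origin is at y = +35 mm or more (85 mm of travel); the end stop is met at +69 mm. Slides with 1 to 3 N.
- cover_back (a point): Middle of the cover's back edge face (its -y face), at half its thickness (14 mm above the deck): push here, along the cover's +y.
- tab (a joint): Downward travel of the snap tab in m: 0 to 0.002 at the start (standing up), 0.016 fully in (stop). It takes about 5 N to move and stays where it is left, without spring. Below 0.011 it blocks the cover; it counts as in above 0.0125.
- tab_top (a point): Centre of the top of the snap tab, a grey block in the track in front of the cover's +y edge, 30 (x) by 34 mm (y), at x = 0, y = 22 mm in the dry bath's frame. Its top is 17 mm above the deck when out, 1 mm when fully in. The cover's front edge starts about 5 mm from it and its top is 22 mm above the deck: press straight down on the half farther from the cover.
- reagent_bottle: Bystander: brown bottle with white cap, 38 mm wide, 75 mm high, standing loose on the bench near the key panel. Origin: centre of its underside.
- tube_rack: Bystander: low white tube rack, 46 by 200 by 30 mm (44 mm with tube caps), loose on the bench beyond the dry bath's +x side. Origin: centre of its underside.
- tip_box: Bystander: closed box, 86 by 124 by 62 mm, loose on the bench beyond the dry bath's +y end. Origin: centre of its underside.
Not all that is in view belongs to the job. Of the things that look like the cover, the smallest one is meant.

How it is judged:
By the outcome, as a careful person would: the job done as asked, in the order asked, and still so for the second after the job is handed in, with the robot touching nothing.
It also fails if it takes over 37 s, if anything falls off the work surface, if the arm or the gripper's body presses on something with over 40 N, if the wrist force passes 120 N, or if a joint passes its speed limit or range.

### The arm

A 6-joint arm with a two-finger parallel gripper is mounted at the origin on the work surface. World frame = base frame: x ahead of the robot, y to its left, z up, the work surface at z = 0. Lengths are in mm, angles in rad, forces in N, time in s.
With the tool pointing down it reaches from about 300 to 775 mm from the base axis. Payload 14.6 kg.
Tool frame: the origin (TCP) lies between the finger pads; the fingertips stand manip.finger_overhang ahead of it and the grasp point (between the pads) lies 2 mm behind it (manip.finger_overhang is the distance from the TCP to the fingertips, in mm); z points along the fingers, y is the direction in which the jaws open and shut (so a half turn about z gives the same grasp; the last joint's range is limited). The gripper opens to 94 mm and grips with 3 to 60 N. Pads are 16 mm wide; open, the fingers measure 119 mm over their backs; the gripper's body (75 mm by 177 mm) begins 78 mm behind the grasp point.
Start: joints at [1.072, 0.3, 1.521, -0, 1.321, -0.067], TCP at [230.175, 499.509, 186.946] pointing down, gripper open.
Joint ranges: [-3.03, 3.03], [-0.79, 2.21], [0.23, 2.52], [-1.04, 4.18], [0, 3.07], [-2.55, 2.55]. Speed limits (rad/s): [2.22, 2.22, 2.57, 3.14, 3.14, 3.14].

### API

Orientations are given as [roll, pitch, yaw] about the fixed x, y, z axes, in that order (R = Rz(yaw) Ry(pitch) Rx(roll)).
In Python, from cell import manip gives the robot as it stands.
- The arm moves only by the tool drive_tool, never from a script. Its argument "steps" is a list of rows, each an object with "delta_pos": the shift along the world's x, y, z in mm, a list of three; "yaw": the turn about the world's z in rad; "hand": the finger opening in mm, from 0 to 94. A call has 1 to 5 rows; each row shifts and turns the commanded pose from where the row before left it; what a row does not reach is not made up. A row lasts 1/12 s, in which the tool goes at most 41.7 mm and 7.16 degrees, less where a joint would pass 70% of its speed; a pose out of reach is approached as far as the arm can. A call is refused whole if a number of a shift passes 41.7 or a number of a turn 0.125, either way. A call with a gripper value outside its range is refused whole. The fingers move at their own pace and stop on an object; "squeeze" is the grip in N (left out, the last holds). Time passes only in rows, so rows that do not move let the fingers close. It gives the time, the measured TCP pose, the force and the opening at its end, in the units of the state.
- manip.read_state(): the state, without advancing time (a new reading comes with each control period).
- manip.camera(name): name is "scene" or "top" or "wrist"; returns a dict with "frame" (384x512x3 uint8, red, green, blue), "range_z" (384x512 float32, mm along the optical axis (not along the pixel's ray), 0 where there is no reading), "intrinsics" (3x3 intrinsics, pixels), "dist_coeffs" ([k1, k2, p1, p2, k3] as OpenCV has them; the pictures are not rectified), "position" and "attitude" of the camera in the world. Camera axes: x right, y down, z forward; pixel columns grow to the right and rows downward; lengths in mm; the calibration is good to about 2 mm. A picture is of the moment at which its call begins.
- manip.sign_off(): hands the job in, once; it reports no verdict.
The state is a dict: "clock": time; "joints": joint angles; "qd": joint speeds; "effort": joint torques, N m; "eef_pos": TCP position; "eef_rot": TCP orientation; "wrist_force": force on the tool from outside, world axes, zero at the start; "moment": the same for the moment, N m; "finger_gap": finger opening in mm.
Only numpy, scipy, OpenCV 4.12 (cv2) and the standard library are available. Lean on these libraries where they do the work, as an engineer would, in place of code of your own. Each camera call takes 0.05 s, during which the arm holds its last target.

## Working session

There is one attempt and no reset: what is moved stays moved. The work goes in short steps, Python scripts to look and compute and a tool call to move; the robot and the scene stay as the last step left them, time stands still between calls to the robot, and variables do not carry over. Pictures are saved under pics/ and viewed, and the job is handed in when it is done.

Besides the shell and the picture viewer there is one more tool, called after "Emit:" as name([rows], argument=value, ...), one row to a line, values as JSON. drive_tool: Moves the arm, as the interface text tells. Its arguments: {"type":"object","properties":{"steps":{"type":"array"},"squeeze":{"type":"number"}},"required":["steps"]}

```bash
mkdir -p pics; ls; cat > h.py <<'E'
import numpy as np, cv2, pickle
from cell import manip
def R(a):
    r,p,y=a
    from scipy.spatial.transform import Rotation as S
    return S.from_euler('xyz',a).as_matrix()
def grab(n,tag):
    c=manip.camera(n); pickle.dump(c,open(f'pics/{tag}.pkl','wb'))
    cv2.imwrite(f'pics/{tag}.png',c['frame'][:,:,::-1]); return c
def load(tag): return pickle.load(open(f'pics/{tag}.pkl','rb'))
def att(c):
    a=np.array(c['attitude']); return a if a.shape==(3,3) else R(a)
def ray(c,uv):
    n=cv2.undistortPoints(np.array(uv,float).reshape(-1,1,2),c['intrinsics'],np.array(c['dist_coeffs'])).reshape(-1,2)
    return (att(c)@np.c_[n,np.ones(len(n))].T).T
def plane(c,uv,z):
    d=ray(c,uv); p=np.array(c['position']); return p+d*((z-p[2])/d[:,2])[:,None]
def cloud(c):
    h,w=c['range_z'].shape
    v,u=np.mgrid[:h,:w]; d=ray(c,np.c_[u.ravel(),v.ravel()])
    # d has unit z in cam
    P=np.array(c['position'])+d*c['range_z'].reshape(-1,1)
    P[c['range_z'].ravel()==0]=np.nan
    return P.reshape(h,w,3)
E
python3 - <<'E'
from h import *
for n in ['top','scene','wrist']:
    c=grab(n,n+'0'); print(n,c['position'],c['attitude'],c['intrinsics'][0],np.isfinite(cloud(c)).mean())
s=manip.read_state();print(s, manip.finger_overhang)
E
```

```text
pics
top [ 420.38207038   37.87711101 1104.52377321] [-3.00029236  0.00803086 -1.54267855] [380.46995607   0.         260.77369443] 0.9961446126302084
scene [1388.05420984 -247.60298171  799.44376442] [-2.24539925  0.02089606  1.21933484] [436.43542741   0.         247.97329553] 0.9959259033203125
wrist [156.48057439 534.02988416 383.04216213] [2.86082485e+00 1.38149840e-03 1.13777640e+00] [304.58392633   0.         252.81808307] 0.9959564208984375
{'clock': 0.15, 'joints': array([ 1.07240770e+00,  3.00334452e-01,  1.52142084e+00, -2.05575988e-05,
        1.32068659e+00, -6.66240373e-02]), 'qd': array([ 0.00042392, -0.00137918, -0.00112686, -0.00203156,  0.00128163,
        0.00018531]), 'effort': array([-1.15306270e-04, -5.31956434e+01, -3.52821815e+01,  7.07895518e-02,
        2.36260094e-02, -1.06167697e-04]), 'eef_pos': array([230.08197304, 499.3352719 , 186.52907957]), 'eef_rot': array([-3.14074398e+00, -3.66676684e-05,  2.70983315e+00]), 'wrist_force': array([0.62931213, 0.33166888, 0.07502651]), 'moment': array([-0.00774613, -0.01542645,  0.02445342]), 'finger_gap': 93.95826882180884} 17.0
```

View pics/top0.png

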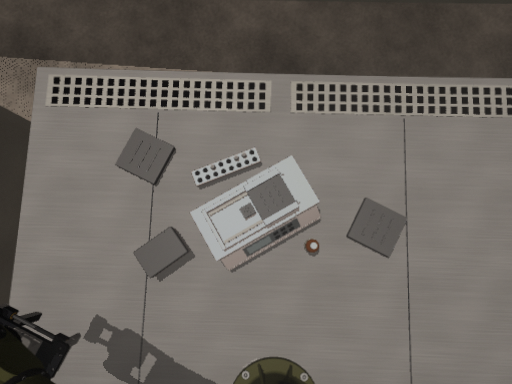

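View pics/scene0.png

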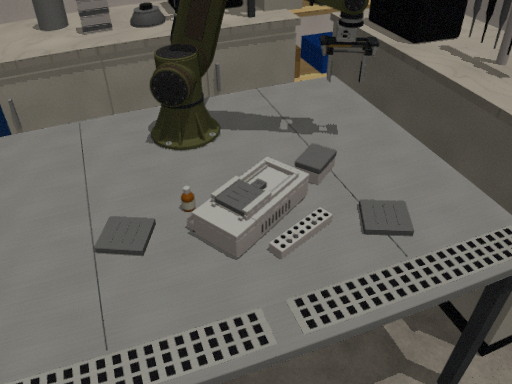

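View pics/wrist0.png

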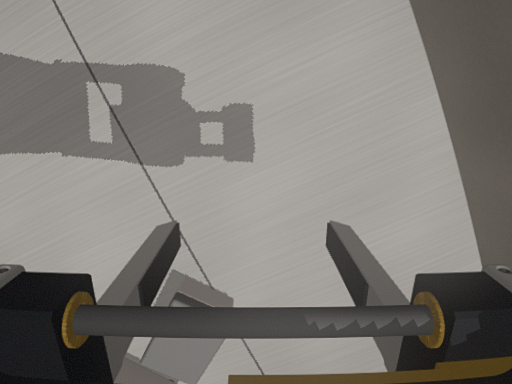

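The top view shows the dry bath at about (255,212), with its cover on the seat at (272,195) and the tab at (248,211). The bottle is at (312,246), the rack at (226,167) and the tip box at (161,252). The two larger lookalike covers lie loose at (146,156) and (377,227).

```bash
python3 - <<'E'
from h import *
c=load('top0');s=load('scene0')
im=c['frame'][130:290,170:340,::-1]
cv2.imwrite('pics/topz.png',cv2.resize(im,None,fx=4,fy=3.7,interpolation=cv2.INTER_CUBIC)[:600])
im=s['frame'][150:260,180:330,::-1]
cv2.imwrite('pics/scz.png',cv2.resize(im,None,fx=5,fy=5,interpolation=cv2.INTER_CUBIC))
for n,cc in(('top',c),('scene',s)):
    P=cloud(cc); f=cc['frame'].astype(int)
    Z=P[:,:,2]
    # dark cover mask
    roi=(abs(P[:,:,0]-440)<250)&(abs(P[:,:,1]-60)<250)
    h,e=np.histogram(Z[roi&(Z>20)],bins=np.arange(20,130,3)); print(n,list(zip(e[:-1].astype(int),h)))
    m=(roi&(Z>98)&(Z<113)&(f.max(2)<110)).astype(np.uint8)
    k,l,st,ce=cv2.connectedComponentsWithStats(m)
    for i in range(1,k):
        if st[i,4]>30:
            q=P[l==i]; 
            r=cv2.minAreaRect(plane(cc,np.argwhere(l==i)[:,::-1],107)[:,:2].astype(np.float32))
            print(st[i],q.mean(0),r)
E
```

```text
top [(np.int64(20), np.int64(26)), (np.int64(23), np.int64(65)), (np.int64(26), np.int64(357)), (np.int64(29), np.int64(531)), (np.int64(32), np.int64(202)), (np.int64(35), np.int64(79)), (np.int64(38), np.int64(114)), (np.int64(41), np.int64(141)), (np.int64(44), np.int64(111)), (np.int64(47), np.int64(139)), (np.int64(50), np.int64(146)), (np.int64(53), np.int64(149)), (np.int64(56), np.int64(139)), (np.int64(59), np.int64(375)), (np.int64(62), np.int64(377)), (np.int64(65), np.int64(173)), (np.int64(68), np.int64(117)), (np.int64(71), np.int64(136)), (np.int64(74), np.int64(84)), (np.int64(77), np.int64(37)), (np.int64(80), np.int64(677)), (np.int64(83), np.int64(2257)), (np.int64(86), np.int64(935)), (np.int64(89), np.int64(199)), (np.int64(92), np.int64(85)), (np.int64(95), np.int64(154)), (np.int64(98), np.int64(343)), (np.int64(101), np.int64(249)), (np.int64(104), np.int64(610)), (np.int64(107), np.int64(528)), (np.int64(110), np.int64(237)), (np.int64(113), np.int64(224)), (np.int64(116), np.int64(20)), (np.int64(119), np.int64(0)), (np.int64(122), np.int64(0)), (np.int64(12
[... 946 characters left out ...]
(np.int64(77), np.int64(96)), (np.int64(80), np.int64(236)), (np.int64(83), np.int64(1415)), (np.int64(86), np.int64(565)), (np.int64(89), np.int64(175)), (np.int64(92), np.int64(161)), (np.int64(95), np.int64(180)), (np.int64(98), np.int64(278)), (np.int64(101), np.int64(164)), (np.int64(104), np.int64(415)), (np.int64(107), np.int64(463)), (np.int64(110), np.int64(145)), (np.int64(113), np.int64(203)), (np.int64(116), np.int64(11)), (np.int64(119), np.int64(0)), (np.int64(122), np.int64(0)), (np.int64(125), np.int64(0))]
[ 211  179   60   37 1034] [555.65953049  22.02206851 106.1860549 ] ((551.6026611328125, 34.349891662597656), (123.74629211425781, 138.86473083496094), 30.239103317260742)
```

```bash
ls pics
```

```text
scene0.pkl
scene0.png
scz.png
top0.pkl
top0.png
topz.png
wrist0.pkl
wrist0.png
```

View pics/topz.png

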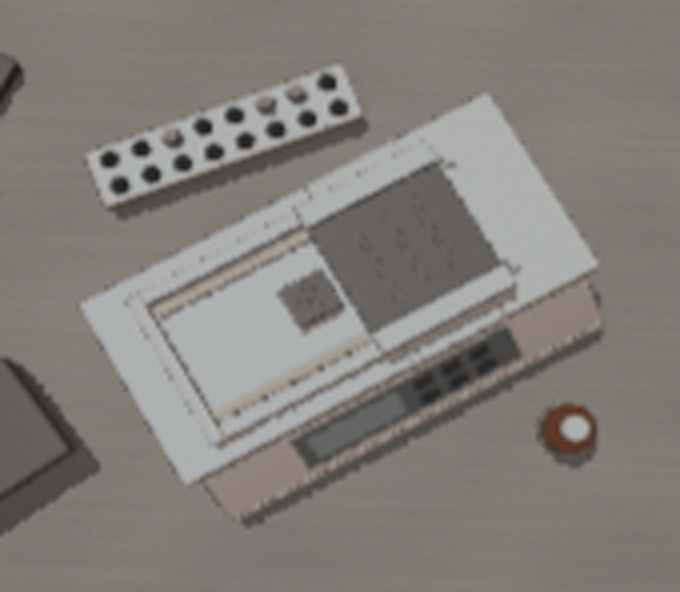

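View pics/scz.png

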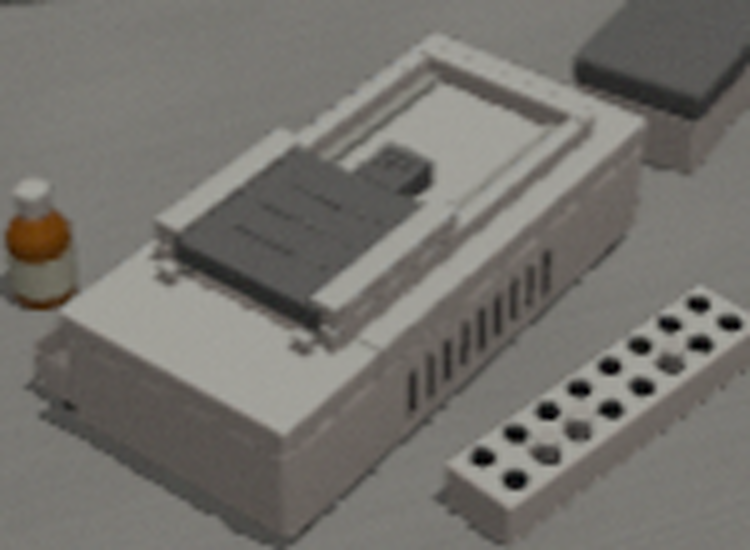

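```bash
python3 - <<'E'
from h import *
from scipy.optimize import least_squares
c=load('top0');P=cloud(c);f=c['frame'].astype(int)
X=P.reshape(-1,3);roi=(abs(P[:,:,0]-530)<200)&(abs(P[:,:,1]-60)<200)
# whole bath top silhouette: Z>75
m=(roi&(P[:,:,2]>76)&(P[:,:,2]<125)).astype(np.uint8)
k,l,st,ce=cv2.connectedComponentsWithStats(m);i=1+np.argmax(st[1:,4]);
cn=max(cv2.findContours((l==i).astype(np.uint8),0,cv2.CHAIN_APPROX_NONE)[0],key=len)[:,0]
print(st[i]);r=cv2.minAreaRect(plane(c,cn,85)[:,:2].astype(np.float32));print('deck',r)
# scene view pts
s=load('scene0');Q=cloud(s)
q=Q[(Q[:,:,2]>80)&(Q[:,:,2]<89)&(abs(Q[:,:,0]-530)<200)&(abs(Q[:,:,1]-60)<200)]
print('scene deck',cv2.minAreaRect(q[:,:2].astype(np.float32)))
q=P[(P[:,:,2]>80)&(P[:,:,2]<89)&roi]
print('top deck',cv2.minAreaRect(q[:,:2].astype(np.float32)))
# heights: walls
E
```

```text
[ 190  156  129  105 6559]
deck ((525.1943969726562, 65.88984680175781), (153.32867431640625, 319.0052490234375), 31.3392391204834)
scene deck ((528.2146606445312, 65.09774780273438), (152.49185180664062, 322.86541748046875), 31.731266021728516)
top deck ((526.4478759765625, 66.64096069335938), (150.97366333007812, 319.5946044921875), 31.25925636291504)
```

The zooms match the layout in the task text. From the cover and deck fits, the bath origin is at about (528,67), its yaw is 31.4° and its +y direction is (-0.521,0.854). I'm moving above the tab with the jaws along the bath's x axis and the fingers shut.

Emit:
drive_tool([
  {"delta_pos": [19, -27, 0], "yaw": -0.04, "hand": 0},
  {"delta_pos": [19, -27, 0], "yaw": -0.04, "hand": 0},
  {"delta_pos": [19, -27, 0], "yaw": -0.04, "hand": 0},
  {"delta_pos": [19, -27, 0], "yaw": -0.04, "hand": 0},
  {"delta_pos": [19, -27, 0], "yaw": -0.04, "hand": 0},
], squeeze=10)

```text
clock: 0.57
eef_pos: [325.7, 363.1, 186.8]
eef_rot: [-3.141, 0.0, 2.508]
wrist_force: [1.0, 0.1, -0.2]
finger_gap: 64.1
```

Emit:
drive_tool([
  {"delta_pos": [19, -27, 0], "yaw": -0.04, "hand": 0},
  {"delta_pos": [19, -27, 0], "yaw": -0.04, "hand": 0},
  {"delta_pos": [19, -27, 0], "yaw": -0.04, "hand": 0},
  {"delta_pos": [19, -27, 0], "yaw": -0.04, "hand": 0},
  {"delta_pos": [19, -27, 0], "yaw": -0.04, "hand": 0},
])

```text
clock: 0.98
eef_pos: [420.8, 228.0, 186.9]
eef_rot: [-3.141, 0.0, 2.308]
wrist_force: [-0.3, 1.6, 0.3]
finger_gap: 31.0
```

Emit:
drive_tool([
  {"delta_pos": [19, -27, 0], "yaw": -0.04, "hand": 0},
  {"delta_pos": [19, -27, 0], "yaw": -0.04, "hand": 0},
  {"delta_pos": [19, -27, 0], "yaw": -0.04, "hand": 0},
  {"delta_pos": [19, -27, 0], "yaw": -0.04, "hand": 0},
  {"delta_pos": [0, 0, 0], "yaw": 0, "hand": 0},
])

```text
clock: 1.4
eef_pos: [498.2, 117.7, 186.5]
eef_rot: [-3.141, 0.001, 2.144]
wrist_force: [0.1, 0.3, 0.3]
finger_gap: 0.5
```

```bash
python3 - <<'E'
from h import *
c=grab('wrist','wrist1')
f=c['frame'].astype(int);P=cloud(c)
print(manip.read_state()['eef_pos'],c['position'])
m=((P[:,:,2]>97)&(P[:,:,2]<113)&(f.max(2)<110)&(abs(P[:,:,0]-540)<120)&(abs(P[:,:,1]-60)<110)).astype(np.uint8)
k,l,st,ce=cv2.connectedComponentsWithStats(m)
for i in range(1,k):
    if st[i,4]>100:
        z=np.median(P[l==i][:,2]); px=np.argwhere(l==i)[:,::-1]
        print(st[i],z,P[l==i].mean(0),cv2.minAreaRect(plane(c,px,z)[:,:2].astype(np.float32)))
E
```

```text
[496.99194043 119.53606504 186.46069651] [454.25963406 186.62302422 383.07420592]
[236 208  30  32 432] 100.38413330375877 [510.58617152  93.36355858 100.30945735] ((515.0921020507812, 86.80581665039062), (28.631174087524414, 33.38335037231445), 31.837778091430664)
[200 242  29   6 116] 102.000243617624 [496.42560657  48.06822036 101.61286516] ((495.977294921875, 48.12195587158203), (28.64531898498535, 5.620843410491943), 33.012813568115234)
[252 244   2  63 126] 105.66898828182937 [547.10146387  41.05100072 105.52415677] ((547.5706787109375, 40.285675048828125), (1.0788688659667969, 73.96160125732422), 32.76412582397461)
[277 244  20  32 154] 104.9414685181807 [564.81557551  80.60560318 103.85210136] ((566.2737426757812, 74.61988830566406), (19.389461517333984, 35.66584777832031), 32.62822723388672)
```

View pics/wrist1.png

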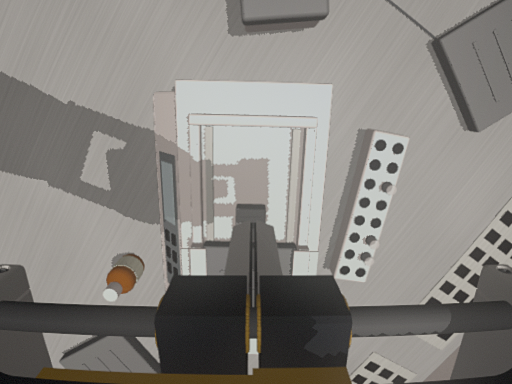

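The wrist view shows the tab just ahead of the shut fingers, near pixel (250,222). It fits to centre (515,87) at z about 101, and the top view agrees within 2-3 mm. I'll go above its far half at about (511,93.5).

Emit:
drive_tool([
  {"delta_pos": [7.5, -14, 0], "yaw": -0.03, "hand": 0},
  {"delta_pos": [7.5, -14, -20], "yaw": 0, "hand": 0},
  {"delta_pos": [0, 0, -25], "yaw": 0, "hand": 0},
  {"delta_pos": [0, 0, -16], "yaw": 0, "hand": 0},
  {"delta_pos": [0, 0, 0], "yaw": 0, "hand": 0},
])

```text
clock: 1.87
eef_pos: [509.2, 94.0, 122.8]
eef_rot: [-3.137, -0.002, 2.121]
wrist_force: [-0.4, 0.6, -0.5]
finger_gap: 0.3
```

Emit:
drive_tool([
  {"delta_pos": [0, 0, 0], "yaw": 0, "hand": 0},
  {"delta_pos": [0, 0, 0], "yaw": 0, "hand": 0},
])

```text
clock: 2.03
eef_pos: [511.5, 94.2, 127.2]
eef_rot: [3.14, 0.001, 2.121]
wrist_force: [-0.0, 0.4, -1.1]
finger_gap: 0.4
```

```bash
python3 - <<'E'
from h import *
grab('wrist','wrist2');s=grab('scene','scene2');print(manip.read_state())
for n in['scene2']:
    cv2.imwrite('pics/scz2.png',cv2.resize(s['frame'][110:240,180:340,::-1],None,fx=4.5,fy=4.5,interpolation=cv2.INTER_CUBIC))
E
```

```text
{'clock': 2.1333, 'joints': array([ 1.11168131e-01,  2.90837679e-01,  1.67799167e+00,  6.53930632e-05,
        1.17074295e+00, -4.38475743e-01]), 'qd': array([-0.00524094,  0.00446592,  0.00367178,  0.00047962, -0.00214681,
       -0.00028193]), 'effort': array([ 5.09423891e-02, -4.99605882e+01, -3.28334820e+01,  5.78964700e-02,
        5.96947479e-02,  2.65785391e-03]), 'eef_pos': array([511.62392457,  93.95658931, 127.29460519]), 'eef_rot': array([3.13973783e+00, 8.03181354e-04, 2.12041405e+00]), 'wrist_force': array([-0.44360762,  0.72910667, -0.16192869]), 'moment': array([-0.00684338, -0.02949292, -0.01604938]), 'finger_gap': 0.409364251196957}
```

View pics/wrist2.png

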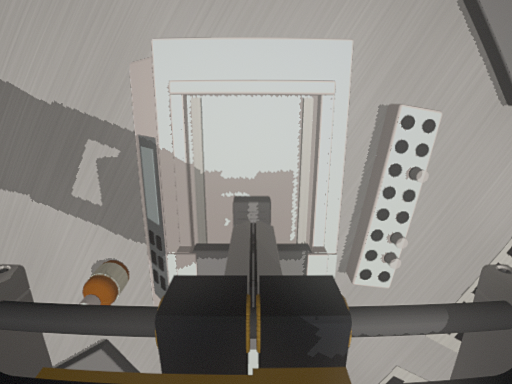

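View pics/scz2.png

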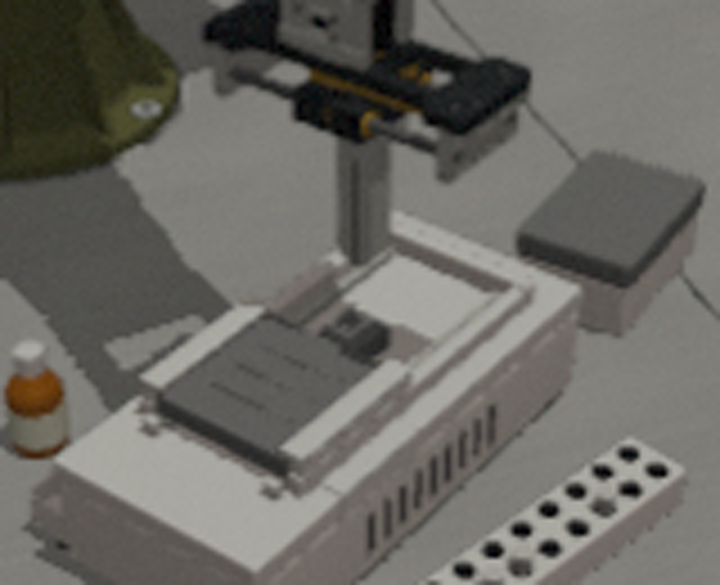

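```bash
python3 - <<'E'
from h import *
def proj(c,p):
    A=att(c); 
    return cv2.projectPoints(np.array(p,float),cv2.Rodrigues(A.T)[0],-A.T@np.array(c['position']),c['intrinsics'],np.array(c['dist_coeffs']))[0].reshape(-1,2).round(1)
for n in ['scene2','wrist2']:
    c=load(n); P=cloud(c)
    o=np.array([527.5,67.5]);u=np.array([-.5225,.8526]);x=np.array([.8526,.5225])
    g=lambda a,b,z:[*(o+a*x+b*u),z]
    print(n,'tip',proj(c,[[511.6,94,110.3]]),'tabtop centre',proj(c,[g(0,22,102)]),'tab +y corners top/bot',proj(c,[g(-15,39,102),g(15,39,102),g(-15,39,86),g(15,39,86)]))
    z=P[160:300,200:300] if n=='scene2' else None
c=load('scene2');P=cloud(c)
for v in range(120,200,4): print(v,[P[v,u].round(0).tolist() for u in (256,260,264)])
c=load('wrist2');P=cloud(c);print('w')
for v in range(190,260,4): print(v,[P[v,u].round(0).tolist() for u in (244,260)])
E
```

```text
scene2 tip [[260.5 178.1]] tabtop centre [[258.4 182.2]] tab +y corners top/bot [[257.8 177.2]
 [266.7 181.1]
 [257.8 181.9]
 [266.7 185.9]]
wrist2 tip [[252.7 215.9]] tabtop centre [[252.4 222.8]] tab +y corners top/bot [[232.8 202.2]
 [271.9 202.1]
 [234.  196. ]
 [270.7 195.9]]
120 [[525.0, 78.0, 295.0], [532.0, 85.0, 297.0], [521.0, 100.0, 289.0]]
124 [[528.0, 77.0, 286.0], [536.0, 84.0, 289.0], [537.0, 94.0, 287.0]]
128 [[520.0, 80.0, 271.0], [540.0, 82.0, 280.0], [548.0, 89.0, 283.0]]
132 [[533.0, 74.0, 268.0], [537.0, 83.0, 267.0], [534.0, 95.0, 263.0]]
136 [[541.0, 72.0, 261.0], [546.0, 80.0, 262.0], [552.0, 88.0, 264.0]]
140 [[540.0, 72.0, 250.0], [542.0, 81.0, 249.0], [538.0, 93.0, 244.0]]
144 [[512.0, 82.0, 220.0], [522.0, 89.0, 224.0], [519.0, 101.0, 219.0]]
148 [[514.0, 81.0, 209.0], [523.0, 88.0, 213.0], [523.0, 100.0, 210.0]]
152 [[512.0, 82.0, 196.0], [519.0, 90.0, 198.0], [520.0, 101.0, 196.0]]
156 [[514.0, 81.0, 186.0], [524.0, 88.0, 189.0], [523.0, 100.0, 186.0]]
160 [[511.0, 82.0, 171.0], [522.0, 89.0, 176.0], [521.0, 100.0, 172.0]]
164 [[509.0, 82.0, 157.0], [521
[... 797 characters left out ...]
]]
206 [[503.0, 94.0, 100.0], [514.0, 101.0, 101.0]]
210 [[505.0, 91.0, 100.0], [516.0, 98.0, 99.0]]
214 [[507.0, 89.0, 101.0], [518.0, 95.0, 100.0]]
218 [[509.0, 85.0, 99.0], [520.0, 92.0, 100.0]]
222 [[502.0, 99.0, 146.0], [510.0, 105.0, 147.0]]
226 [[501.0, 101.0, 155.0], [510.0, 105.0, 155.0]]
230 [[502.0, 101.0, 162.0], [510.0, 105.0, 160.0]]
234 [[502.0, 100.0, 165.0], [510.0, 105.0, 165.0]]
238 [[502.0, 101.0, 172.0], [509.0, 105.0, 172.0]]
242 [[502.0, 101.0, 177.0], [nan, nan, nan]]
246 [[502.0, 101.0, 182.0], [509.0, 105.0, 181.0]]
250 [[502.0, 100.0, 185.0], [509.0, 105.0, 186.0]]
254 [[502.0, 101.0, 190.0], [509.0, 105.0, 189.0]]
258 [[502.0, 101.0, 194.0], [509.0, 105.0, 193.0]]
```

```bash
python3 - <<'E'
from h import *
for n in ['wrist0','wrist1','wrist2']:
    c=load(n); P=cloud(c); print(n,c['position'])
    if n=='wrist0':
        for q in [(172,225),(165,240),(335,225),(345,245)]: print(q,P[q[1],q[0]].round(0))
    else:
        for v in range(214,262,4): print(v,[P[v,u].round(0).tolist() for u in (244,260)])
s=grab('scene','scene3');P=cloud(s); print(manip.read_state()['eef_pos'])
for v in range(150,180,3): print(v,P[v,260].round(0))
c=load('scene0');P=cloud(c)
for v in range(30,90,5): print(v,[P[v,u].round(0).tolist() for u in (331,333,360)])
E
```

```text
wrist0 [156.48057439 534.02988416 383.04216213]
(172, 225) [200. 459. 213.]
(165, 240) [202. 459. 230.]
(335, 225) [242. 549. 212.]
(345, 245) [242. 548. 238.]
wrist1 [454.25963406 186.62302422 383.07420592]
214 [[504.0, 92.0, 100.0], [518.0, 100.0, 100.0]]
218 [[506.0, 89.0, 101.0], [520.0, 97.0, 101.0]]
222 [[488.0, 123.0, 206.0], [497.0, 129.0, 207.0]]
226 [[488.0, 124.0, 215.0], [496.0, 129.0, 214.0]]
230 [[488.0, 124.0, 220.0], [496.0, 129.0, 221.0]]
234 [[489.0, 124.0, 225.0], [496.0, 129.0, 226.0]]
238 [[489.0, 124.0, 231.0], [496.0, 129.0, 231.0]]
242 [[489.0, 124.0, 236.0], [496.0, 128.0, 235.0]]
246 [[489.0, 124.0, 240.0], [496.0, 128.0, 240.0]]
250 [[489.0, 124.0, 244.0], [496.0, 128.0, 244.0]]
254 [[489.0, 124.0, 250.0], [496.0, 128.0, 249.0]]
258 [[489.0, 125.0, 254.0], [496.0, 128.0, 252.0]]
wrist2 [468.79770699 163.87019373 323.71629307]
214 [[507.0, 89.0, 101.0], [518.0, 95.0, 100.0]]
218 [[509.0, 85.0, 99.0], [520.0, 92.0, 100.0]]
222 [[502.0, 99.0, 146.0], [510.0, 105.0, 147.0]]
226 [[501.0, 101.0, 155.0], [510.0, 105.0, 155.0]]
230 [[502.0, 101.0, 162.0], [510.0, 1
[... 807 characters left out ...]
48.0, 345.0], [235.0, 539.0, 338.0]]
45 [[224.0, 442.0, 331.0], [229.0, 446.0, 332.0], [229.0, 545.0, 319.0]]
50 [[236.0, 437.0, 320.0], [237.0, 443.0, 319.0], [269.0, 520.0, 320.0]]
55 [[218.0, 449.0, 296.0], [-519.0, 899.0, -23.0], [-286.0, 904.0, 58.0]]
60 [[211.0, 454.0, 276.0], [-508.0, 896.0, -46.0], [-280.0, 903.0, 36.0]]
65 [[-534.0, 902.0, -83.0], [-503.0, 895.0, -71.0], [-277.0, 905.0, 12.0]]
70 [[219.0, 454.0, 245.0], [-505.0, 899.0, -99.0], [254.0, 540.0, 246.0]]
75 [[-528.0, 904.0, -137.0], [-513.0, 907.0, -132.0], [258.0, 540.0, 230.0]]
80 [[-194.0, 706.0, 2.0], [-196.0, 717.0, -0.0], [259.0, 542.0, 213.0]]
85 [[-147.0, 680.0, 2.0], [-142.0, 687.0, 3.0], [-241.0, 895.0, -72.0]]
```

Both cameras disagree with the stated overhang. They put the fingertips about 20 mm above the reported TCP height (for example tips at about 147 with TCP at 127), not 17 mm below it. The xy positions agree. I'll go down gently and let the wrist force settle which is right.

Emit:
drive_tool([
  {"delta_pos": [0, 0, -4], "yaw": 0, "hand": 0},
  {"delta_pos": [0, 0, -4], "yaw": 0, "hand": 0},
  {"delta_pos": [0, 0, -3], "yaw": 0, "hand": 0},
  {"delta_pos": [0, 0, 0], "yaw": 0, "hand": 0},
])

```text
clock: 2.52
eef_pos: [510.8, 93.5, 114.2]
eef_rot: [-3.141, -0.001, 2.12]
wrist_force: [0.1, -0.8, -0.3]
finger_gap: 0.5
```

Emit:
drive_tool([
  {"delta_pos": [0, 0, -3], "yaw": 0, "hand": 0},
  {"delta_pos": [0, 0, -3], "yaw": 0, "hand": 0},
  {"delta_pos": [0, 0, 0], "yaw": 0, "hand": 0},
])

```text
clock: 2.77
eef_pos: [510.9, 93.5, 108.3]
eef_rot: [-3.141, -0.0, 2.12]
wrist_force: [0.2, 0.9, -0.4]
finger_gap: 0.6
```

There is no contact force at TCP 108, where the stated overhang would have the tab half pressed. The cameras are right, so tip z is about TCP + 19.5 and I expect contact near TCP 82.

Emit:
drive_tool([
  {"delta_pos": [0, 0, -7], "yaw": 0, "hand": 0},
  {"delta_pos": [0, 0, -7], "yaw": 0, "hand": 0},
  {"delta_pos": [0, 0, -5], "yaw": 0, "hand": 0},
  {"delta_pos": [0, 0, 0], "yaw": 0, "hand": 0},
  {"delta_pos": [0, 0, 0], "yaw": 0, "hand": 0},
])

```text
clock: 3.18
eef_pos: [511.0, 93.5, 89.6]
eef_rot: [-3.141, -0.0, 2.12]
wrist_force: [-0.4, -0.0, 0.3]
finger_gap: 0.7
```

```bash
python3 - <<'E'
from h import *
w=grab('wrist','wrist4');s=grab('scene','scene4');print(manip.read_state()['eef_pos'],manip.read_state()['wrist_force'])
P=cloud(w)
for v in range(206,240,4): print(v,[P[v,u].round(0).tolist() for u in (244,260)])
P=cloud(s)
for v in range(165,192,3): print(v,P[v,260].round(0))
a=cv2.resize(s['frame'][130:230,190:310],(600,500),interpolation=cv2.INTER_CUBIC)
cv2.imwrite('pics/scz4.png',a[:,:,::-1])
E
```

```text
[511.30041028  93.52620115  90.10363364] [0.47295351 0.48465744 1.0777652 ]
206 [[500.0, 100.0, 83.0], [509.0, 106.0, 84.0]]
210 [[501.0, 98.0, 84.0], [511.0, 104.0, 84.0]]
214 [[502.0, 97.0, 89.0], [511.0, 103.0, 90.0]]
218 [[502.0, 97.0, 96.0], [511.0, 103.0, 98.0]]
222 [[501.0, 99.0, 110.0], [510.0, 105.0, 110.0]]
226 [[501.0, 100.0, 117.0], [509.0, 104.0, 116.0]]
230 [[502.0, 99.0, 122.0], [509.0, 105.0, 124.0]]
234 [[501.0, 100.0, 129.0], [509.0, 104.0, 128.0]]
238 [[501.0, 100.0, 134.0], [509.0, 105.0, 134.0]]
165 [524.  88. 162.]
168 [523.  88. 152.]
171 [521.  89. 141.]
174 [523.  88. 133.]
177 [522.  89. 123.]
180 [509.  93. 103.]
183 [520.  89. 101.]
186 [533.  84. 102.]
189 [553.  76. 108.]
```

View pics/scz4.png

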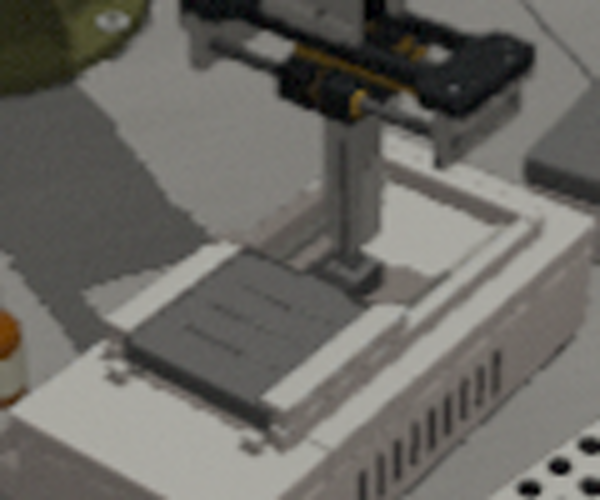

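The scene crop shows the shut fingertips just above the tab's far half, around (350,255) in the crop. They overhang its +y face by about 2 mm, so I'll shift 4 mm toward the cover and press.

Emit:
drive_tool([
  {"delta_pos": [2, -3.5, 0], "yaw": 0, "hand": 0},
  {"delta_pos": [0, 0, -4], "yaw": 0, "hand": 0},
  {"delta_pos": [0, 0, -3], "yaw": 0, "hand": 0},
  {"delta_pos": [0, 0, -3], "yaw": 0, "hand": 0},
  {"delta_pos": [0, 0, 0], "yaw": 0, "hand": 0},
])

```text
clock: 3.7
eef_pos: [513.2, 89.9, 79.5]
eef_rot: [-3.142, 0.0, 2.12]
wrist_force: [-0.1, 0.5, -0.0]
finger_gap: 0.3
```

Emit:
drive_tool([
  {"delta_pos": [0, 0, -3], "yaw": 0, "hand": 0},
  {"delta_pos": [0, 0, -3], "yaw": 0, "hand": 0},
  {"delta_pos": [0, 0, 0], "yaw": 0, "hand": 0},
])

```text
clock: 3.95
eef_pos: [513.1, 90.0, 73.5]
eef_rot: [-3.142, -0.0, 2.12]
wrist_force: [-0.3, 0.1, -0.2]
finger_gap: 0.3
```

```bash
python3 - <<'E'
from h import *
w=grab('wrist','wrist5');s=grab('scene','scene5');print(manip.read_state()['eef_pos'],manip.read_state()['wrist_force'])
P=cloud(w)
for v in range(198,240,4): print(v,[P[v,u].round(0).tolist() for u in (240,252,264)])
a=cv2.resize(s['frame'][130:230,190:310],(600,500),interpolation=cv2.INTER_CUBIC)
b=cv2.resize(w['frame'][150:270,180:330],(600,480),interpolation=cv2.INTER_CUBIC)
cv2.imwrite('pics/scz5.png',a[:,:,::-1]);cv2.imwrite('pics/wz5.png',b[:,:,::-1])
E
```

```text
[512.89906705  90.08320265  73.5595434 ] [ 0.09464124 -0.34346777  0.66251365]
198 [[494.0, 105.0, 85.0], [501.0, 109.0, 84.0], [508.0, 113.0, 84.0]]
202 [[496.0, 103.0, 84.0], [502.0, 107.0, 85.0], [509.0, 111.0, 83.0]]
206 [[497.0, 100.0, 83.0], [504.0, 104.0, 84.0], [510.0, 108.0, 84.0]]
210 [[499.0, 98.0, 85.0], [505.0, 102.0, 84.0], [512.0, 106.0, 83.0]]
214 [[500.0, 96.0, 85.0], [507.0, 100.0, 84.0], [513.0, 104.0, 83.0]]
218 [[500.0, 96.0, 91.0], [507.0, 99.0, 89.0], [513.0, 103.0, 90.0]]
222 [[502.0, 93.0, 89.0], [508.0, 97.0, 90.0], [515.0, 101.0, 91.0]]
226 [[501.0, 95.0, 101.0], [508.0, 97.0, 97.0], [514.0, 102.0, 101.0]]
230 [[502.0, 95.0, 106.0], [508.0, 98.0, 104.0], [514.0, 102.0, 106.0]]
234 [[502.0, 95.0, 113.0], [508.0, 98.0, 110.0], [513.0, 102.0, 113.0]]
238 [[502.0, 96.0, 118.0], [508.0, 97.0, 114.0], [513.0, 102.0, 118.0]]
```

View pics/scz5.png

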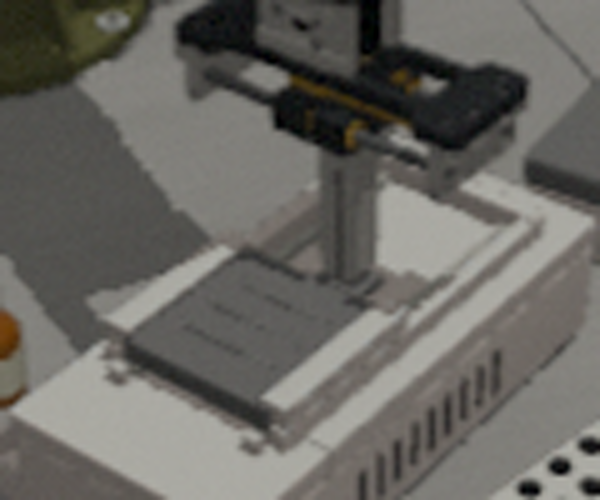

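View pics/wz5.png

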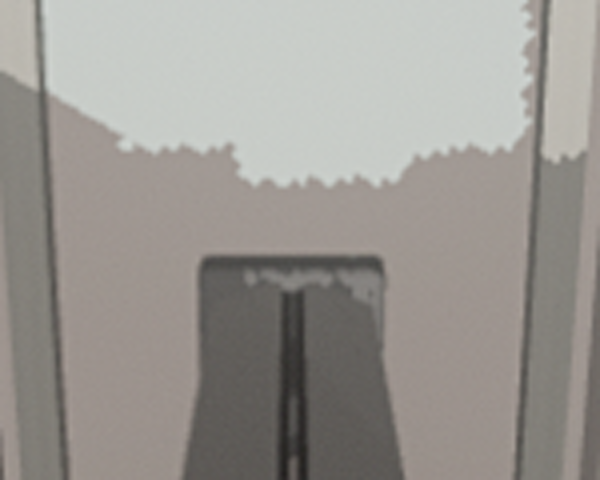

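The tab top now reads z about 90, so it has been pressed about 11 mm. I'll press on to the stop.

Emit:
drive_tool([
  {"delta_pos": [0, 0, -2], "yaw": 0, "hand": 0},
  {"delta_pos": [0, 0, -2], "yaw": 0, "hand": 0},
  {"delta_pos": [0, 0, 0], "yaw": 0, "hand": 0},
])

```text
clock: 4.3
eef_pos: [513.1, 90.1, 69.6]
eef_rot: [-3.141, -0.0, 2.12]
wrist_force: [0.3, -1.1, -0.5]
finger_gap: 0.3
```

Emit:
drive_tool([
  {"delta_pos": [0, 0, -1.5], "yaw": 0, "hand": 0},
  {"delta_pos": [0, 0, 0], "yaw": 0, "hand": 0},
])

```text
clock: 4.47
eef_pos: [513.2, 90.1, 68.3]
eef_rot: [3.142, -0.0, 2.12]
wrist_force: [-0.9, 0.1, 0.5]
finger_gap: 0.3
```

Emit:
drive_tool([
  {"delta_pos": [0, 0, -1], "yaw": 0, "hand": 0},
  {"delta_pos": [0, 0, 0], "yaw": 0, "hand": 0},
])

```text
clock: 4.63
eef_pos: [513.2, 90.0, 67.7]
eef_rot: [3.142, -0.0, 2.12]
wrist_force: [-2.3, -0.3, 6.2]
finger_gap: 0.8
```

Emit:
drive_tool([
  {"delta_pos": [0, 0, -1], "yaw": 0, "hand": 0},
  {"delta_pos": [0, 0, 0], "yaw": 0, "hand": 0},
])

```text
clock: 4.8
eef_pos: [513.3, 90.1, 67.6]
eef_rot: [3.141, 0.0, 2.12]
wrist_force: [-7.1, -0.5, 18.1]
finger_gap: 0.5
```

The stop is reached: the force jumps to 18 N at TCP 67.6. I'm retracting and opening the fingers to 40 mm, then moving above the free deck behind the cover.

Emit:
drive_tool([
  {"delta_pos": [0, 0, 12], "yaw": 0, "hand": 0},
  {"delta_pos": [0, 0, 20], "yaw": 0, "hand": 0},
  {"delta_pos": [0, 0, 20], "yaw": 0, "hand": 0},
  {"delta_pos": [8, -13, 4], "yaw": 0, "hand": 40},
  {"delta_pos": [14, -22, 0], "yaw": 0, "hand": 40},
])

```text
clock: 5.22
eef_pos: [535.6, 55.9, 124.1]
eef_rot: [3.139, 0.001, 2.122]
wrist_force: [-0.2, -0.4, -0.5]
finger_gap: 10.4
```

Emit:
drive_tool([
  {"delta_pos": [18, -29, 0], "yaw": 0, "hand": 40},
  {"delta_pos": [18, -29, 0], "yaw": 0, "hand": 40},
  {"delta_pos": [12, -20, 0], "yaw": 0, "hand": 40},
  {"delta_pos": [6, -10, 0], "yaw": 0, "hand": 40},
  {"delta_pos": [0, 0, 0], "yaw": 0, "hand": 40},
])

```text
clock: 5.63
eef_pos: [589.6, -34.6, 121.8]
eef_rot: [-3.141, -0.0, 2.118]
wrist_force: [-1.1, -0.2, -0.7]
finger_gap: 39.3
```

```bash
python3 - <<'E'
from h import *
w=grab('wrist','wrist6');s=grab('scene','scene6');t=grab('top','top6');st=manip.read_state();print(st['eef_pos'],st['eef_rot'],st['wrist_force'],st['finger_gap'])
a=cv2.resize(s['frame'][130:250,180:320],(700,600),interpolation=cv2.INTER_CUBIC)
cv2.imwrite('pics/scz6.png',a[:,:,::-1])
P=cloud(w)
# tab area
o=np.array([527.5,67.6]);u=np.array([-.5225,.8526]);x=np.array([.8526,.5225])
for n in ['wrist6','top6','scene6']:
    P=cloud(load(n)); bx=(P[:,:,:2]-o)@x; by=(P[:,:,:2]-o)@u
    for nm,m in (('tab',(abs(bx)<11)&(abs(by-24)<10)),('cover',(abs(bx)<38)&(abs(by+50)<40)),('tip',(abs(bx)<60)&(abs(by+118)<25))):
        z=P[:,:,2][m&(P[:,:,2]>60)&(P[:,:,2]<300)]
        if len(z): print(n,nm,len(z),np.median(z),np.percentile(z,[5,95]))
E
```

```text
[588.62388067 -31.85428701 122.25026972] [-3.14127094e+00 -4.70251130e-04  2.12050388e+00] [-0.09556983  0.89782313  1.02592494] 40.16301994437835
wrist6 tab 891 85.02594720062174 [83.67437233 86.39162404]
wrist6 cover 21494 106.63107969617556 [104.95923063 260.34507252]
wrist6 tip 26999 250.2812696216477 [ 83.40790414 265.43455377]
top6 tab 60 85.53489214140552 [83.18952396 88.6285597 ]
top6 cover 339 106.90194577503212 [103.86187165 109.97848729]
top6 tip 66 105.76524054805395 [ 82.87836174 286.70335785]
scene6 tab 29 85.93352961308688 [83.36250911 88.066156  ]
scene6 cover 471 107.19230655052661 [104.91547708 109.26405369]
scene6 tip 2166 182.66182147476087 [ 84.02183003 291.09497987]
```

View pics/scz6.png

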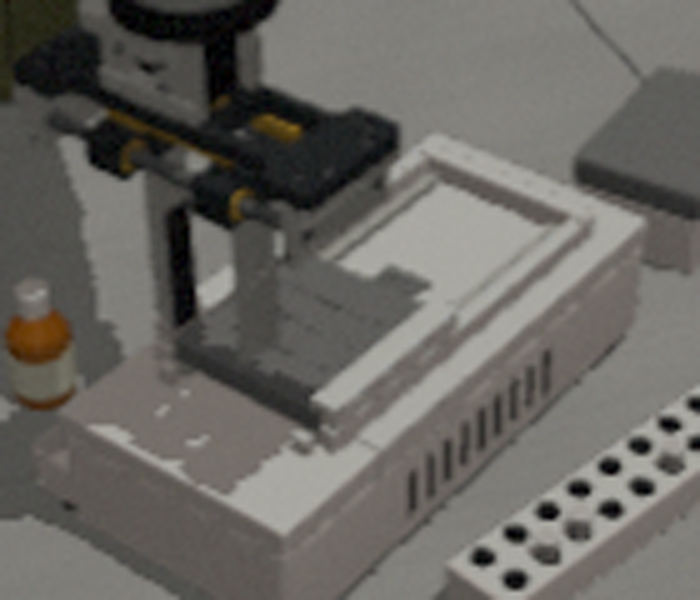

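View pics/wrist6.png

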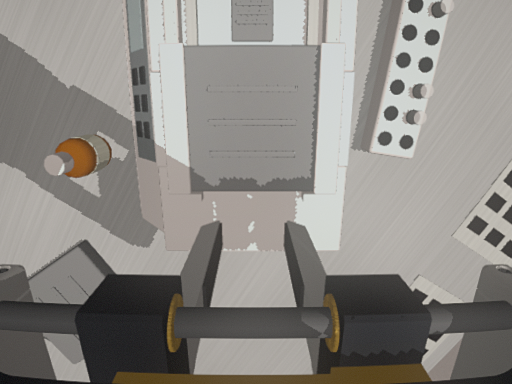

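The tab's top now reads z 85-86 in all three views, so it is fully in. The cover is still on its seat, with its back edge at row 191 and columns 185-317 of the wrist view. I'll measure that edge before lowering.

```bash
python3 - <<'E'
from h import *
w=load('wrist6')
P=plane(w,[[190,191.5],[312,191.5],[188,46],[316,46]],107)
o=np.array([527.5,67.6]);u=np.array([-.5225,.8526]);x=np.array([.8526,.5225])
print(P[:,:2].round(1)); print(np.c_[(P[:,:2]-o)@x,(P[:,:2]-o)@u].round(1))
C=cloud(w)
for q in [(212,226),(290,226),(205,250),(300,250)]:
    p=C[q[1],q[0]];print(q,p.round(0),((p[:2]-o)@x).round(1),((p[:2]-o)@u).round(1))
p=manip.read_state()['eef_pos'];print(((p[:2]-o)@x).round(1),((p[:2]-o)@u).round(1))
d=P[0]-P[1];print(np.degrees(np.arctan2(-d[1],-d[0])))
E
```

```text
[[540.5 -41.6]
 [616.2   4.4]
 [492.7  44.3]
 [563.5  87.2]]
[[ -45.9  -99.9]
 [  42.6 -100.2]
 [ -41.9   -1.7]
 [  41.    -2.1]]
(212, 226) [563. -39. 149.] -24.9 -109.3
(290, 226) [603. -14. 150.] 21.9 -108.9
(205, 250) [564. -39. 179.] -24.6 -109.8
(300, 250) [605. -13. 180.] 23.4 -109.2
0.1 -116.7
31.28333195022205
```

The finger front faces are about 9 mm behind the cover's back edge and centred within 1 mm. I'm lowering to tip z about 94, which is 9 mm above the deck.

Emit:
drive_tool([
  {"delta_pos": [0, 0, -18], "yaw": 0, "hand": 40},
  {"delta_pos": [0, 0, -18], "yaw": 0, "hand": 40},
  {"delta_pos": [0, 0, -8], "yaw": 0, "hand": 40},
  {"delta_pos": [0, 0, -3], "yaw": 0, "hand": 40},
  {"delta_pos": [0, 0, 0], "yaw": 0, "hand": 40},
])

```text
clock: 6.2
eef_pos: [588.8, -32.2, 75.3]
eef_rot: [-3.141, -0.001, 2.121]
wrist_force: [0.2, 0.6, 0.4]
finger_gap: 40.1
```

```bash
python3 - <<'E'
from h import *
w=grab('wrist','wrist7');s=grab('scene','scene7');st=manip.read_state();print(st['eef_pos'],st['eef_rot'],st['wrist_force'],st['finger_gap'])
a=cv2.resize(s['frame'][130:250,180:320],(700,600),interpolation=cv2.INTER_CUBIC)
cv2.imwrite('pics/scz7.png',a[:,:,::-1])
E
```

```text
[589.51937352 -32.65605857  76.40694347] [3.14067761e+00 6.98038816e-04 2.12020786e+00] [ 0.10056625 -0.0525796  -0.03095689] 39.51457571108804
```

View pics/scz7.png

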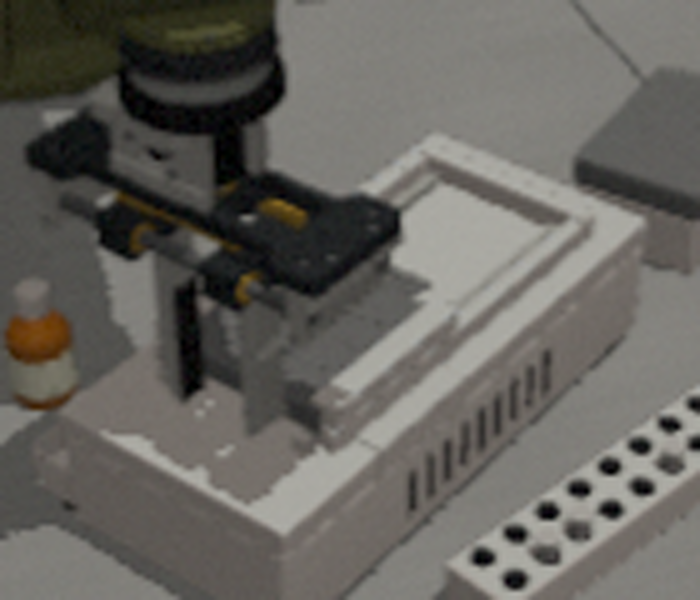

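View pics/wrist7.png

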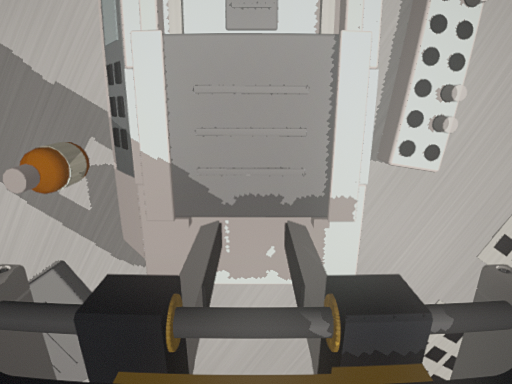

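The scene and wrist views show both fingertips standing behind the cover's back edge, clear of the back stops. I'm starting the push along (-0.522, 0.853).

Emit:
drive_tool([
  {"delta_pos": [-2.6, 4.3, 0], "yaw": 0, "hand": 40},
  {"delta_pos": [-2.6, 4.3, 0], "yaw": 0, "hand": 40},
  {"delta_pos": [-2.6, 4.3, 0], "yaw": 0, "hand": 40},
  {"delta_pos": [-2.6, 4.2, 0], "yaw": 0, "hand": 40},
  {"delta_pos": [0, 0, 0], "yaw": 0, "hand": 40},
])

```text
clock: 6.72
eef_pos: [578.4, -15.0, 75.7]
eef_rot: [3.141, -0.0, 2.121]
wrist_force: [0.2, -0.6, 0.9]
finger_gap: 40.1
```

Emit:
drive_tool([
  {"delta_pos": [-2.6, 4.3, 0], "yaw": 0, "hand": 40},
  {"delta_pos": [-2.6, 4.2, 0], "yaw": 0, "hand": 40},
])

```text
clock: 6.88
eef_pos: [573.5, -7.2, 75.5]
eef_rot: [3.141, 0.0, 2.12]
wrist_force: [1.5, -1.0, 0.7]
finger_gap: 40.0
```

```bash
cat > cov.py <<'E'
from h import *
import sys
o=np.array([527.5,67.6]);u=np.array([-.5225,.8526]);x=np.array([.8526,.5225])
t=sys.argv[1]
w=grab('wrist','wrist'+t);s=grab('scene','scene'+t);tp=grab('top','top'+t);st=manip.read_state();print(st['clock'],st['eef_pos'],st['wrist_force'])
for n in ('wrist','scene','top'):
    c=load(n+t);P=cloud(c);f=c['frame'].astype(int);b=P[:,:,:2]-o;bx=b@x;by=b@u
    m=(abs(bx)<36)&(abs(P[:,:,2]-107)<5)&(f.max(2)<130)&(by>-105)&(by<119)
    k,l,q,_=cv2.connectedComponentsWithStats(m.astype(np.uint8));
    if k>1:
        i=1+q[1:,4].argmax();Y=by[l==i];print(n,q[i,4],'z',np.median(P[l==i][:,2]),'front',np.percentile(Y,98),'back',np.percentile(Y,2))
E
python3 cov.py 8
```

```text
7.0333 [573.33414756  -7.03161411  75.3969492 ] [-0.28526111  0.48442665  0.04172823]
wrist 4347 z 105.87040903921061 front -50.846127088656324 back -80.15197608229312
scene 255 z 107.1746801814163 front 19.225448155052767 back -97.15811517272982
top 263 z 106.91301818557656 front 22.291574352672107 back -25.617340427804425
```

View pics/wrist8.png

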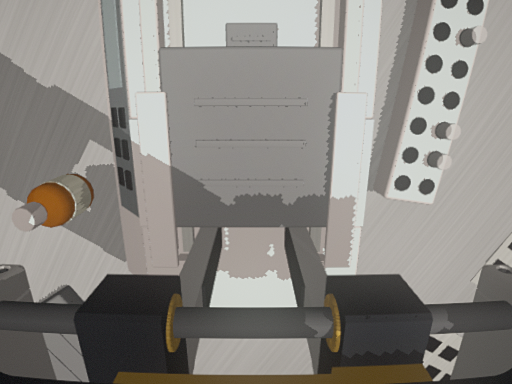

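The cover has moved about 20 mm and stayed square, and its front edge now lies over the tab. About 78 mm of pushing remains.

Emit:
drive_tool([
  {"delta_pos": [-3.1, 5.1, 0], "yaw": 0, "hand": 40},
  {"delta_pos": [-3.1, 5.1, 0], "yaw": 0, "hand": 40},
  {"delta_pos": [-3.1, 5.1, 0], "yaw": 0, "hand": 40},
  {"delta_pos": [-3.2, 5.1, 0], "yaw": 0, "hand": 40},
  {"delta_pos": [-3.2, 5.1, 0], "yaw": 0, "hand": 40},
])

```text
clock: 7.45
eef_pos: [557.5, 18.8, 75.4]
eef_rot: [-3.141, -0.0, 2.12]
wrist_force: [0.5, 0.5, -1.2]
finger_gap: 39.8
```

Emit:
drive_tool([
  {"delta_pos": [-3.1, 5.1, 0], "yaw": 0, "hand": 40},
  {"delta_pos": [-3.1, 5.1, 0], "yaw": 0, "hand": 40},
  {"delta_pos": [-3.1, 5.1, 0], "yaw": 0, "hand": 40},
  {"delta_pos": [-3.2, 5.1, 0], "yaw": 0, "hand": 40},
])

```text
clock: 7.78
eef_pos: [545.0, 39.0, 75.4]
eef_rot: [-3.142, -0.0, 2.12]
wrist_force: [0.7, -0.6, -0.3]
finger_gap: 40.1
```

```bash
python3 cov.py 9
```

```text
7.9333 [545.24013195  38.91851784  75.54238229] [ 1.33933287 -0.84102472  0.25438156]
wrist 4381 z 105.87529112072625 front 2.9609337462171808 back -25.766601530455493
scene 237 z 107.2493539429679 front 72.23003645148003 back -42.58518919105236
top 137 z 107.14859227906334 front 75.34281953617743 back 45.69434355679457
```

View pics/wrist9.png

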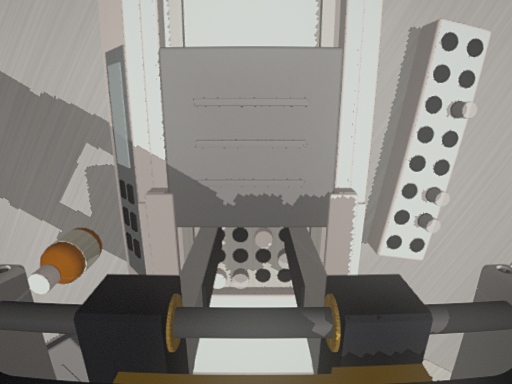

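The cover's front edge is at about y=75 and its origin at about +25, still flat and square. I'll push 24 mm more, to about +49.

Emit:
drive_tool([
  {"delta_pos": [-3.1, 5.1, 0], "yaw": 0, "hand": 40},
  {"delta_pos": [-3.1, 5.1, 0], "yaw": 0, "hand": 40},
  {"delta_pos": [-3.1, 5.1, 0], "yaw": 0, "hand": 40},
  {"delta_pos": [-3.2, 5.1, 0], "yaw": 0, "hand": 40},
  {"delta_pos": [0, 0, 0], "yaw": 0, "hand": 40},
])

```text
clock: 8.35
eef_pos: [532.3, 59.9, 75.5]
eef_rot: [-3.141, -0.0, 2.121]
wrist_force: [0.0, -0.1, -0.7]
finger_gap: 40.1
```

Emit:
drive_tool([
  {"delta_pos": [3, -5, 0], "yaw": 0, "hand": 40},
  {"delta_pos": [5, -8, 0], "yaw": 0, "hand": 40},
  {"delta_pos": [0, 0, 15], "yaw": 0, "hand": 40},
  {"delta_pos": [0, 0, 30], "yaw": 0, "hand": 40},
  {"delta_pos": [0, 0, 40], "yaw": 0, "hand": 40},
])

```text
clock: 8.77
eef_pos: [540.0, 44.8, 159.2]
eef_rot: [-3.137, -0.003, 2.119]
wrist_force: [0.7, -0.7, -0.3]
finger_gap: 39.9
```

Emit:
drive_tool([
  {"delta_pos": [15, -25, 30], "yaw": 0, "hand": 40},
  {"delta_pos": [18, -30, 0], "yaw": 0, "hand": 40},
  {"delta_pos": [18, -30, 0], "yaw": 0, "hand": 40},
  {"delta_pos": [15, -25, 0], "yaw": 0, "hand": 40},
  {"delta_pos": [0, 0, 0], "yaw": 0, "hand": 40},
])

```text
clock: 9.18
eef_pos: [608.3, -69.2, 189.6]
eef_rot: [-3.141, 0.0, 2.116]
wrist_force: [-1.0, -0.7, -0.9]
finger_gap: 40.0
```

```bash
python3 cov.py 10; python3 - <<'E'
from h import *
s=load('scene10')
cv2.imwrite('pics/scz10.png',cv2.resize(s['frame'][110:260,170:350],(720,600),interpolation=cv2.INTER_CUBIC)[:,:,::-1])
for n in ['top0','top10']:
    c=load(n);P=cloud(c);Z=P[:,:,2]
    for nm,cx,cy,lo,hi in (('bottle',225+0,0,0,0),):pass
a=load('top0')['frame'].astype(int);b=load('top10')['frame']
v=np.hstack([load('top0')['frame'][130:290,130:340],b[130:290,130:340]])
cv2.imwrite('pics/cmp.png',cv2.resize(v,(800,305),interpolation=cv2.INTER_CUBIC)[:,:,::-1])
E
```

```text
9.3333 [606.68861575 -64.51870139 189.88548996] [ 0.36446737 -0.24950464 -0.45582088]
wrist 256 z 104.47734206987144 front 2.8037525389286415 back 1.0482734542319323
scene 601 z 107.16403232354821 front 97.3813754280666 back -0.18540556188132817
top 998 z 106.73472814597903 front 96.38444307015136 back 3.6526437966476566
```

View pics/scz10.png

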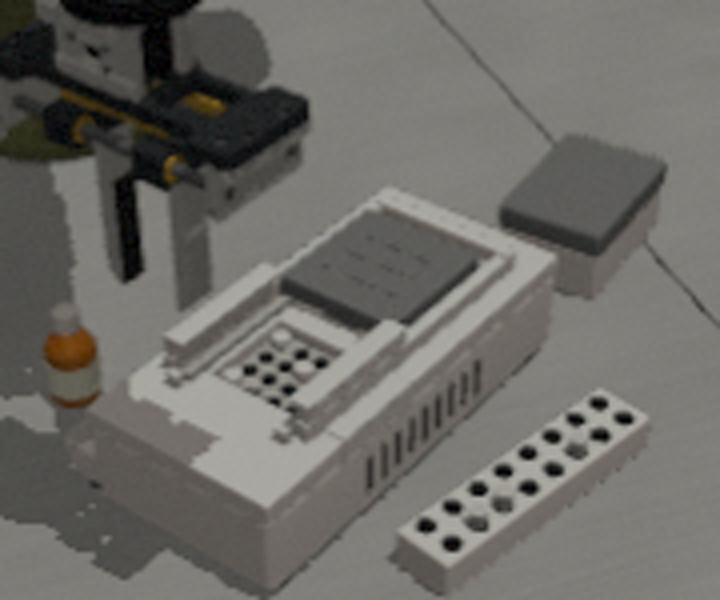

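View pics/wrist10.png

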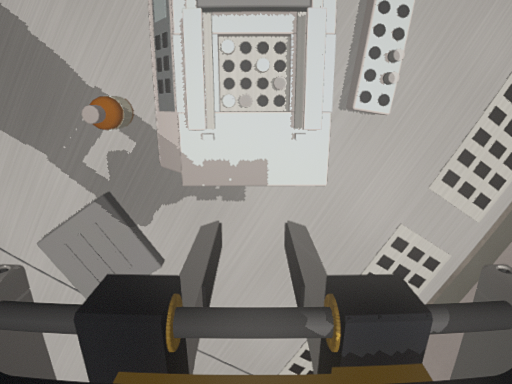

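View pics/cmp.png

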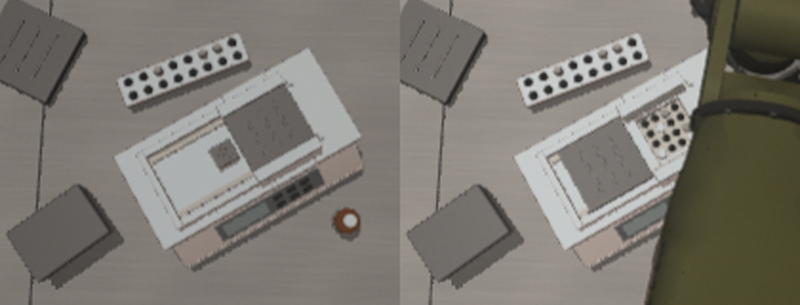

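All 16 wells are open. The cover is flat (top at z 107) with its origin at about +49, the gripper is clear, and the bystanders stand where they were. I'm handing in.

```bash
python3 -c "
from cell import manip
s=manip.read_state();print(s['clock'],abs(s['qd']).max());print(manip.sign_off())"
```

```text
9.3333 0.02476688763746001
the job is handed in; nothing more can be done
None
```

The dry bath is open: I pressed the snap tab down to its stop, then pushed the cover back with two fingertips until every well was clear. The job was handed in at 9.3 s; no verdict is reported.

**Tab:** the wrist force rose to 18 N when the tab met its stop. Afterwards its top read 85–86 mm above the bench in all three cameras, which is fully in.

**Cover:** it ended at about y = +48 to +49 mm in the dry bath's frame, where +35 mm is needed. It lies flat (top 107 mm above the bench), and the 16 wells in view are open. It was only pushed, never lifted.

**Bystanders:** by eye against the first pictures, the rack and tip box have not moved. In the last overhead picture the arm hid the bottle, but the other two views show it upright. The gripper was well clear of everything at hand-in.

**Disagreement:** the stated finger overhang did not match what I saw. Both the scene and wrist cameras, and the contact itself, put the fingertips about 18–20 mm above the reported TCP height, not 17 mm below it. I used the measured value for the press and push heights.

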